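# Hold a circuit board down on the sprung probes of a test jig

## Robot

A 6-joint arm with a two-finger parallel gripper is mounted at the origin on the work surface. World frame = base frame: x ahead of the robot, y to its left, z up, the work surface at z = 0. Lengths are in m, angles in rad, forces in N, time in s.
With the tool pointing down it reaches from about 0.325 to 0.775 m from the base axis. Payload 5.5 kg.
Tool frame: the origin (TCP) lies between the finger pads; the fingertips stand 22 mm ahead of it and the grasp point (between the pads) lies 3 mm ahead of it; z points along the fingers, y is the line along which they close (so a half turn about z gives the same grasp; the last joint's range is limited). The gripper opens to 85 mm and grips with 20 to 120 N. Pads are 22 mm wide; open, the fingers measure 114 mm over their backs; the gripper's body (76 mm by 85 mm) begins 54 mm behind the grasp point. The pads swing forward as they close: fully open they stand 13 mm farther back than shut.
Start: joints at [-0.057, 0.091, 1.231, -0, 1.82, -0.057], TCP at [0.6, -0, 0.253] pointing down, gripper open.
Joint ranges: [-2.87, 2.87], [-0.86, 2.18], [0.17, 2.46], [-1.51, 4.65], [0.06, 2.69], [-2.65, 2.65]. Speed limits (rad/s): [2.57, 2.57, 3.01, 3.14, 3.14, 3.14].

## Interface

Orientations are given as [roll, pitch, yaw] about the fixed x, y, z axes, in that order (R = Rz(yaw) Ry(pitch) Rx(roll)).
In Python, from bench import manip gives the robot as it stands.
- The arm moves only by the tool move_arm, never from a script. Its arguments are lists of equal length, an entry for each row: "translation": the shift along the tool's x, y, z in m, a list of three; "dr": the turn, a rotation vector about the tool's x, y, z in degrees, a list of three; "jaw": the finger opening in m, from 0 to 0.0854. In form: {"translation": [[tx, ty, tz], ...], "dr": [[ax, ay, az], ...], "jaw": [jaw, ...]}. A call has 1 to 20 rows; each row is the pose to reach, as a shift and turn from the pose commanded when the call began, along the tool's axes at that moment; what a row does not reach only later rows make up. A row lasts 1/8 s, in which the tool goes at most 62.5 mm and 10.7 degrees, less where a joint would pass 70% of its speed; a pose out of reach is approached as far as the arm can. A call with a gripper value outside its range is refused whole. The fingers move at their own pace and stop on an object; "force" is the grip in N (left out, the last holds). Time passes only in rows, so rows that repeat a pose let the fingers close. It gives the time, the measured TCP pose, the force, the opening and the grip force at its end, in the units of the state.
- manip.sense(): the state, without advancing time (a new reading comes with each control period).
- manip.grab_frame(name): name is "scene" or "side" or "wrist"; returns the picture (420x560x3 uint8, red, green, blue); there is no depth.
- manip.camera_model(name): a dict with "K" (3x3 intrinsics, pixels), "cam_to_world" (4x4, takes a point from camera to world coordinates). Camera axes: x right, y down, z forward; pixel columns grow to the right and rows downward; lengths in m; the calibration is good to about 2 mm. A picture is of the moment at which its call begins: read the wrist's pose just before it. camera_model takes no time and is no camera call; for the wrist camera it gives the pose at the moment of the call.
- manip.job_done(): hands the job in; it is judged then, once.
The state is a dict: "time_s": time; "joint_positions": joint angles; "qd": joint speeds; "tau": joint torques, N m; "position": TCP position; "eef_rot": TCP orientation; "ft_force": force on the tool from outside, world axes, zero at the start; "wrist_torque": the same for the moment, N m; "width": opening from 0.0 (shut) to 1.0 (fully open); "grip_force": force on a finger pad.
Only numpy, scipy, OpenCV 4.12 (cv2) and the standard library are available. Lean on these libraries where they do the work, as an engineer would, in place of code of your own. Each camera call takes 0.05 s, during which the arm holds its last target. There are 200 camera calls.

## Task

Take the green circuit board with the black heat sink out of the black tray and lay it in the nest of the grey test jig, its silver USB socket towards the open end with the red mark. Then press it straight down against the sprung probes until it sits flat on the four steel stops, without ramming it, and finish while still holding it pressed firmly on the stops. Leave the blue board, the tweezers, the screwdriver, the solder spool, the phone and the bottle as they are.

Things in the scene. Friction and masses are not known exactly. Their poses are not given: they have to be found in the camera images.
- green_board: The board to test: green PCB 64 (x) x 44 (y) x 2.4 mm, about 80 g, lying face up in the tray. Origin: centre of its underside, z up. On its middle a black finned heat sink, 34 (x) x 24 (y) mm, from 2.4 to 20.4 mm above the underside: the grip (across y), and sound to press on. Silver USB socket on the -x end. On the +x end (x 20 to 30 mm) capacitors 13.4 mm above the underside.
- usb (a point): On the green board: middle of the outer face of the silver USB socket, 38 mm along the board's -x and 5.9 mm above the underside. The socket is 14 mm wide, 7 mm high and stands out 6 mm beyond the PCB's edge.
- tray: Black antistatic tray, fixed, 110 (x) x 240 (y) mm, floor 3 mm thick, rim and middle divider 7 mm high, 3 mm thick. Two pockets side by side along y, centred 59 mm either side of the middle; one holds the green board, the other the blue board. Origin: centre of its underside.
- jig: Test jig, fixed to the bench: grey case, black top plate 150 (x) x 120 (y) mm, its face 40 mm high. Origin: centre of the underside, z up. White guides at the nest's corners leave the middle of the long sides free (|x| below 22 mm) for fingers. The -x end has a 24 mm gap, red mark before it, for the USB socket; a rib closes the +x end, so the board fits only with its axes parallel to the jig's.
- seat (a point): On the jig: centre of the nest, 48 mm above the bench: the board's origin lies here when fully home. Upright inner faces of the white guides stand 33.5 mm (x) and 23.5 mm (y) from it, 1.5 mm clear of the PCB on each side, from 40 to 58 mm above the bench, then flare outward by 6 mm up to 66 mm.
- stops: The four steel stops of the jig: rigid 8 mm round pillars at the jig's x = +-27, y = +-17 mm, tops 48 mm above the bench. Origin: the jig's origin. A downward push of about 15 N in all (9 N for the springs, the rest on the stops) holds the board firmly on them; under about 9 N it hovers on the springs.
- open_end (a point): On the jig: middle of the open end of the nest, where the USB socket's outer face comes, 38 mm along the jig's -x and 54 mm above the bench.
- probes_a (a joint): Travel (m, downward, 0 is up) of the row of three sprung brass probes at the jig's y = +10 mm. Up, the tips stand 6 mm above the stops, 54 mm above the bench. Each row pushes up with 3 N at 0 and 4.5 N at 0.006, where the board meets the stops: 9 N for both. The board's weight does not sink them; let go, the board rises again.
- probes_b (a joint): The same for the row at the jig's y = -10 mm.
- blue_board: A bystander in the other pocket of the tray: blue PCB 64 x 44 mm with a flat steel shield instead of a heat sink, 13 mm high in all. Leave it there. Origin: centre of its underside.
- tweezers: Steel tweezers lying between robot, tray and jig, 130 mm long along their x, 9 mm high. Leave alone.
- screwdriver: Orange-handled screwdriver lying between tray and jig, 150 mm long along its x. Leave alone.
- spool: Solder spool standing on the bench, 58 mm across, 32 mm high, origin under its centre. Leave alone.
- phone: Black phone lying beyond the tray, 72 x 148 x 8 mm. Leave alone.
- ipa_bottle: White bottle with blue cap standing to the left of the jig, 52 mm across, 140 mm high. Leave alone.
Things that resemble listed ones, but are neither listed nor needed, are in the scene too. Leave any pink look-alike of the jig alone. Several things look just like the green_board: the one meant starts farthest to the robot's right.

How it is judged:
By the outcome, as a careful person would: the job done as asked, in the order asked, and still so for the second after the job is handed in, while the arm keeps its last pose, push and grip.
It also fails if it takes over 48 s, if anything falls off the work surface, if the arm or the gripper's body presses on something with over 40 N, if the wrist force passes 120 N, or if a joint passes its speed limit or range.

## Working session

There is one attempt and no reset: what is moved stays moved. The work goes in short steps, Python scripts to look and compute and a tool call to move; the robot and the scene stay as the last step left them, time stands still between calls to the robot, and variables do not carry over. Pictures are saved under pics/ and viewed, at most 10 in all, crops included, and the job is handed in when it is done.

Besides the shell and the picture viewer there is one more tool, called after "Emit:" as name(argument=value, ...), one argument or row to a line, values as JSON. move_arm: Moves the arm, as the interface text tells. Its arguments: {"type":"object","properties":{"translation":{"type":"array"},"dr":{"type":"array"},"jaw":{"type":"array"},"force":{"type":"number"}},"required":["translation","dr","jaw"]}

```bash
mkdir -p pics; python3 - <<'E'
from bench import manip
import cv2,numpy as np
print(manip.sense())
for n in("scene","side"):
    f=manip.grab_frame(n); cv2.imwrite(f"pics/{n}0.png",f[:,:,::-1])
    m=manip.camera_model(n); print(n,np.round(m["K"],1).tolist(),np.round(m["cam_to_world"],3).tolist())
E
```

```text
{'time_s': 0.0, 'joint_positions': array([-5.66556204e-02,  9.18838917e-02,  1.23189621e+00, -2.12511605e-05,
        1.81976974e+00, -5.67181313e-02]), 'qd': array([-1.62818989e-03,  6.19846791e-05, -5.28474178e-04,  1.43463882e-03,
        6.90638389e-04,  1.43700089e-03]), 'tau': array([ 1.92109423e-03, -4.58737707e+01, -4.18019521e+01,  2.08830479e-04,
        1.19483890e-02, -1.60596358e-05]), 'position': array([5.99768796e-01, 3.13889825e-05, 2.52129989e-01]), 'eef_rot': array([-3.13963745e+00, -9.03754239e-05,  1.57085353e+00]), 'ft_force': array([-0.46791329, -0.10731047, -0.77616545]), 'wrist_torque': array([-0.03831856, -0.00361572,  0.05633305]), 'grip_force': 0.0, 'width': 0.999232371925763}
scene [[402.2, 0.0, 274.5], [0.0, 402.2, 205.6], [0.0, 0.0, 1.0]] [[0.627, 0.602, -0.495, 0.954], [0.779, -0.473, 0.411, -0.325], [0.013, -0.644, -0.765, 0.794], [0.0, 0.0, 0.0, 1.0]]
side [[423.0, 0.0, 280.5], [0.0, 423.0, 209.3], [0.0, 0.0, 1.0]] [[0.845, -0.266, 0.464, 0.009], [-0.535, -0.432, 0.726, -0.638], [0.007, -0.862, -0.508, 0.575], [0.0, 0.0, 0.0, 1.0]]
```

View pics/scene0.png

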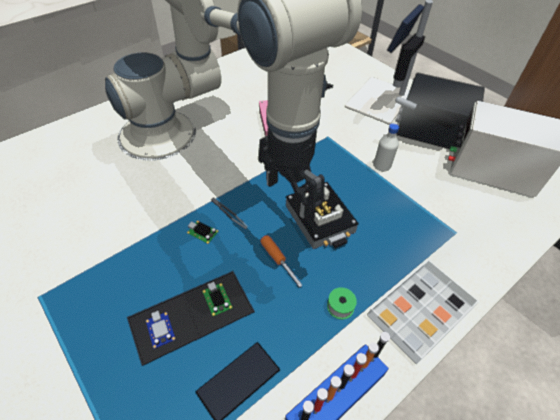

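View pics/side0.png

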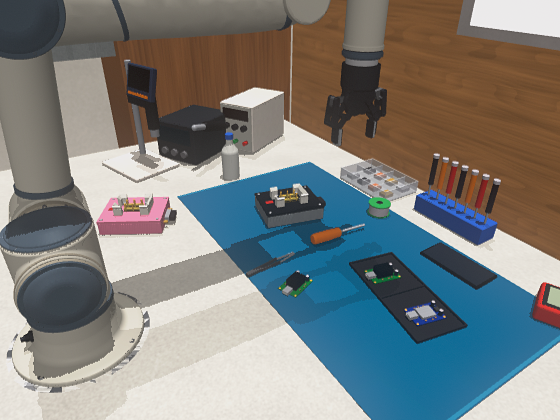

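The scene picture shows two green boards: one in the black tray at scene (216,298) / side (382,272), and a loose one on the mat at scene (203,230) / side (295,284). The blue board is at (160,328). The grey/black jig is at scene (322,210), and the pink one at (265,115) is a look-alike.

```bash
cat > h.py <<'E'
from bench import manip
import numpy as np, cv2
def ray(m,uv):
    K,T=np.array(m["K"]),np.array(m["cam_to_world"]); d=T[:3,:3]@np.linalg.inv(K)@[*uv,1]; return T[:3,3],d
def onz(m,uv,z):
    o,d=ray(m,uv); return o+d*(z-o[2])/d[2]
def proj(m,p):
    T=np.linalg.inv(np.array(m["cam_to_world"])); c=T[:3,:3]@p+T[:3,3]; q=np.array(m["K"])@c; return q[:2]/q[2]
E
python3 - <<'E'
from h import *
s,d=manip.camera_model("scene"),manip.camera_model("side")
np.set_printoptions(precision=3,suppress=True)
for n,a,b,z in(("trayboard",(216,298),(382,272),.015),("loose",(203,230),(295,284),.012),("blue",(160,328),(424,312),.01),("spool",(342,300),(379,203),.03)):
    print(n,onz(s,a,z),onz(d,b,z))
for p in((129,321),(236,273),(255,308),(141,361)):print("traycorner",onz(s,p,.007))
for p in((286,207),(321,180),(357,222),(324,246)):print("jig",onz(s,p,.04))
a,b=manip.grab_frame("scene"),manip.grab_frame("side")
c=np.hstack([cv2.resize(x,None,fx=5,fy=5,interpolation=cv2.INTER_CUBIC) for x in(a[262:342,180:255],b[240:320,345:420])])
cv2.imwrite("pics/crop1.png",c[:,:,::-1])
m=manip.camera_model("wrist");print(m)
E
```

```text
trayboard [ 0.573 -0.164  0.015] [ 0.563 -0.167  0.015]
loose [ 0.402 -0.088  0.012] [ 0.389 -0.1    0.012]
blue [ 0.556 -0.288  0.01 ] [ 0.551 -0.291  0.01 ]
spool [0.746 0.035 0.03 ] [0.743 0.033 0.03 ]
traycorner [ 0.501 -0.33   0.007]
traycorner [ 0.545 -0.093  0.007]
traycorner [ 0.639 -0.111  0.007]
traycorner [ 0.59  -0.348  0.007]
jig [0.487 0.1   0.04 ]
jig [0.473 0.229 0.04 ]
jig [0.627 0.202 0.04 ]
jig [0.629 0.093 0.04 ]
{'K': array([[342.968,   0.   , 284.473],
       [  0.   , 342.968, 204.885],
       [  0.   ,   0.   ,   1.   ]]), 'cam_to_world': array([[ 1.   ,  0.   , -0.   ,  0.6  ],
       [ 0.   , -0.957, -0.289,  0.074],
       [-0.   ,  0.289, -0.957,  0.371],
       [ 0.   ,  0.   ,  0.   ,  1.   ]])}
```

View pics/crop1.png

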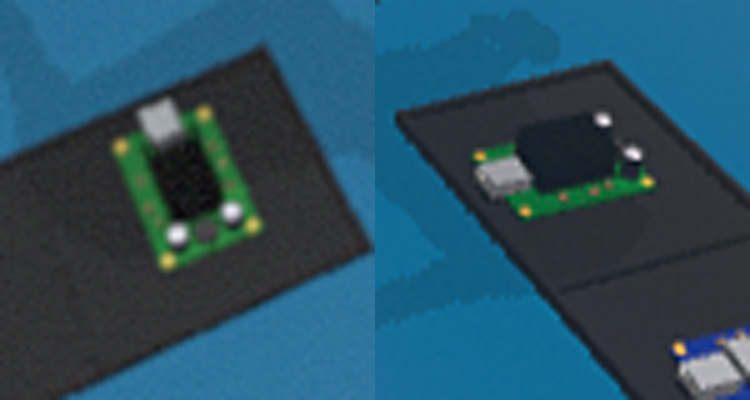

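Crop: the tray board (scene (216,298), y≈-0.165) has its heat sink in the middle, its USB socket towards the robot (-x), and its capacitors at the far end. It lies farther right than the loose one (y≈-0.09), so it is the one meant. Next I'll look at the jig, then the board, with the wrist camera.

Emit:
move_arm(
  translation=[
    [0.05, -0.025, 0],
    [0.1, -0.05, 0],
    [0.1, -0.05, 0],
    [0.1, -0.05, 0],
  ],
  dr=[
    [0, 0, 0],
    [0, 0, 0],
    [0, 0, 0],
    [0, 0, 0],
  ],
  jaw=[0.0854, 0.0854, 0.0854, 0.0854],
)

```text
time_s: 0.7
position: [0.5501, 0.0998, 0.2533]
eef_rot: [3.141, 0.001, 1.571]
ft_force: [-0.2, 0.2, 0.3]
width: 1.0
grip_force: 0.0
```

```bash
python3 - <<'E'
from h import *
import pickle
m=manip.camera_model("wrist");f=manip.grab_frame("wrist")
pickle.dump((m,f),open("w1.pkl","wb"));cv2.imwrite("pics/w1.png",cv2.resize(f,(800,600),interpolation=cv2.INTER_CUBIC)[:,:,::-1])
print(manip.sense()["position"])
E
```

```text
[0.55030432 0.09929588 0.25307778]
```

Emit:
move_arm(
  translation=[
    [-0.06, 0.005, 0],
    [-0.12, 0.01, 0],
    [-0.18, 0.015, 0],
    [-0.24, 0.02, 0],
    [-0.27, 0.02, 0],
    [-0.27, 0.02, 0],
    [-0.27, 0.02, 0],
  ],
  dr=[
    [0, 0, 0],
    [0, 0, 0],
    [0, 0, 0],
    [0, 0, 0],
    [0, 0, 0],
    [0, 0, 0],
    [0, 0, 0],
  ],
  jaw=[0.0854, 0.0854, 0.0854, 0.0854, 0.0854, 0.0854, 0.0854],
)

```text
time_s: 1.62
position: [0.5699, -0.1704, 0.253]
eef_rot: [-3.141, -0.001, 1.57]
ft_force: [0.2, 0.1, -0.1]
width: 1.0
grip_force: 0.0
```

```bash
python3 - <<'E'
from h import *
import pickle
m=manip.camera_model("wrist");f=manip.grab_frame("wrist")
pickle.dump((m,f),open("w2.pkl","wb"));cv2.imwrite("pics/w2.png",cv2.resize(f,(800,600),interpolation=cv2.INTER_CUBIC)[:,:,::-1])
print(manip.sense()["position"])
E
```

```text
[ 0.57006234 -0.16977877  0.25318054]
```

View pics/w1.png

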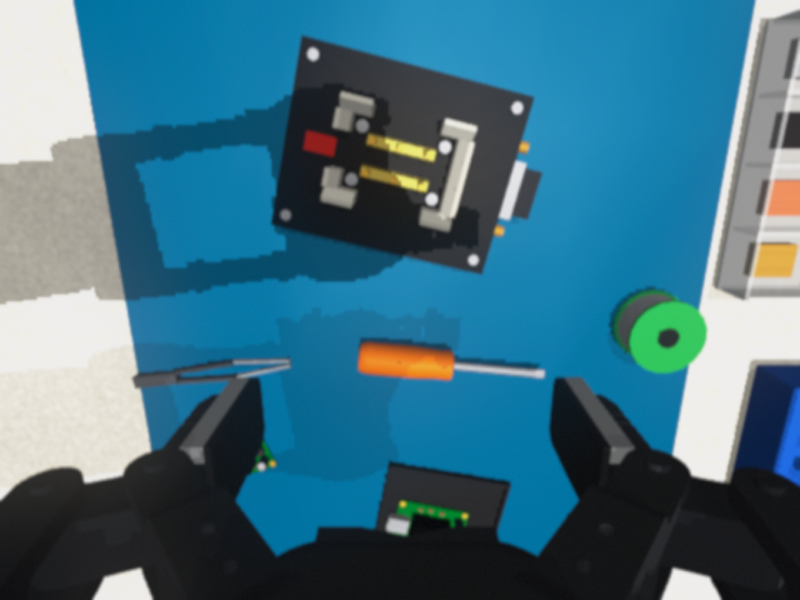

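View pics/w2.png

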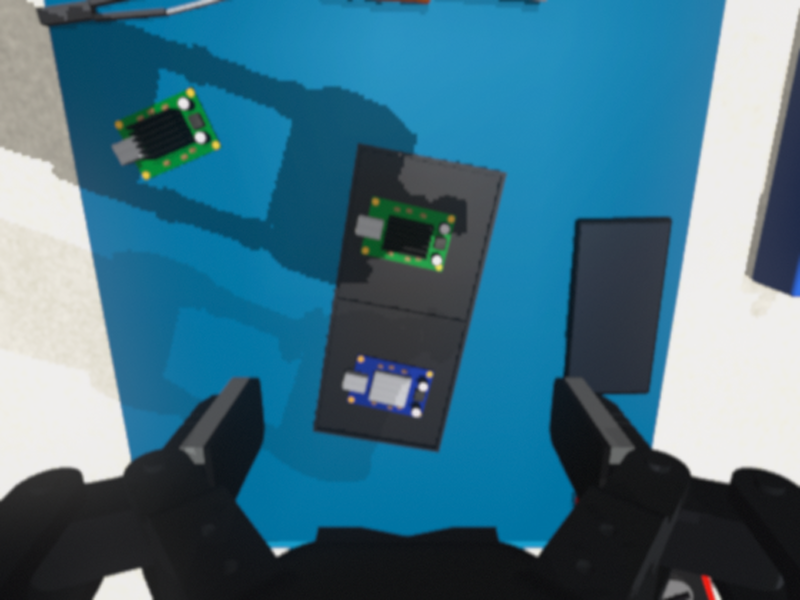

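w1: the jig has its red mark at (320,144) on the -x side. Its stops are at (362,126), (351,180), (445,147) and (432,199), and the plate screws are at (313,54), (517,108), (473,260) and (285,215). w2: the green board in the tray has gold corners at (376,201), (451,219), (365,250) and (438,267), with the USB socket at (369,227) on the left. I'll fit both poses.

```bash
cat > fit.py <<'E'
from h import *
import pickle
np.set_printoptions(precision=4,suppress=True)
def rigid(P,Q): # 2D P->Q
    p,q=P.mean(0),Q.mean(0);A=(P-p);B=(Q-q)
    th=np.arctan2((A[:,0]*B[:,1]-A[:,1]*B[:,0]).sum(),(A*B).sum());R=np.array([[np.cos(th),-np.sin(th)],[np.sin(th),np.cos(th)]])
    t=q-R@p; return t,np.degrees(th),np.linalg.norm(Q-(P@R.T+t),axis=1)*1e3
def refine(f,pts,mask,r=5):
    out=[]
    for u,v in pts:
        u,v=u*.7,v*.7;x0,y0=int(round(u))-r,int(round(v))-r
        M=mask(f[y0:y0+2*r+1,x0:x0+2*r+1].astype(float));ys,xs=np.nonzero(M);w=M[ys,xs]
        out.append((x0+np.average(xs,weights=w),y0+np.average(ys,weights=w)))
    return np.array(out)
E
python3 - <<'E'
from fit import *
m,f=pickle.load(open("w1.pkl","rb"))
grey=lambda a:np.where((a.max(2)-a.min(2)<40),np.clip(a.mean(2)-95,0,None),0)
px=refine(f,[(313,54),(517,108),(473,260),(285,215)],grey)
Q=np.array([onz(m,p,.041)[:2] for p in px]);print(px/.7,Q.mean(0),[np.linalg.norm(Q[i]-Q[(i+1)%4]) for i in range(4)],np.degrees(np.arctan2(*(Q[1]-Q[0])[::-1])),np.degrees(np.arctan2(*(Q[2]-Q[3])[::-1])))
S=np.array([(362,126),(351,180),(445,147),(432,199)])*.7
Q=np.array([onz(m,p,.048)[:2] for p in S]);print("stops",rigid(np.array([(-27,17),(-27,-17),(27,17),(27,-17)])/1e3,Q))
print("red",onz(m,np.array((320,144))*.7,.04))
m,f=pickle.load(open("w2.pkl","rb"))
gold=lambda a:np.clip(a[:,:,0]-a[:,:,1]*.75-a[:,:,2]*.4,0,None)
g=[(376,201),(365,250),(451,219),(438,267)]
px=refine(f,g,gold,4);print(px/.7)
for pp in (px,np.array(g)*.7):
    Q=np.array([onz(m,p,.0054)[:2] for p in pp]);print(Q.tolist(),[np.linalg.norm(Q[i]-Q[j]) for i,j in((0,1),(2,3),(0,2),(1,3))])
    print("board",rigid(np.array([(-1,1),(-1,-1),(1,1),(1,-1)])*[.0275,.0180],Q))
# tray corners
Q=np.array([onz(m,np.array(p)*.7,.007)[:2] for p in((360,145),(505,172),(438,450),(315,430))]);print("tray",Q.mean(0),[np.linalg.norm(Q[i]-Q[(i+1)%4]) for i in range(4)])
E
```

```text
[[312.449   53.5151]
 [516.7032 107.2964]
 [472.7149 259.3977]
 [284.9959 214.2749]] [0.5449 0.1626] [np.float64(0.13129028865857512), np.float64(0.10145184629936836), np.float64(0.13124950925572287), np.float64(0.10131864282715777)] -13.604303863227008 -13.662446153651004
stops (array([0.5452, 0.1623]), np.float64(-13.292367604377981), array([0.1707, 0.0332, 0.2643, 0.3235]))
red [0.4948 0.1741 0.04  ]
[[374.7846 200.8952]
 [364.5874 249.9978]
 [450.7859 218.3588]
 [438.4071 266.9065]]
[[0.5472480054793211, -0.13596117020130966], [0.5387699016665424, -0.17287908707270894], [0.6037398741056438, -0.14890589915446403], [0.5951640007986163, -0.18615969259148624]] [np.float64(0.037878896900303216), np.float64(0.038228140530589566), np.float64(0.057955993896786365), np.float64(0.05793676639115753)]
board (array([ 0.5712, -0.161 ]), np.float64(-13.039685429426697), array([1.7873, 1.7069, 1.8147, 1.879 ]))
[[0.5481447593788354, -0.1360386307108848], [0.5390837463403468, -0.17288107903257316], [0.6039118506587956, -0.14938435913189288], [0.5948524533753006, -0.18623328864903793]] [np.float64(0.037940320974129076), np.float64(0.0379462288732322), np.float64(0.05734175561416577), np.float64(0.057344835739519845)]
board (array([ 0.5715, -0.1611]), np.float64(-13.568184433415347), array([1.4235, 1.6186, 1.6193, 1.4266]))
tray [ 0.5675 -0.2218] [np.float64(0.10608378797174506), np.float64(0.23671275806107128), np.float64(0.10659742263041887), np.float64(0.23585507021787433)]
```

Board: (0.5713,-0.161), yaw about -13.3°; its hole pattern of 58×38 mm fits the stated size. Jig: (0.545,0.1625), yaw about -13.5°. Turning the tool across the board and checking from above.

Emit:
move_arm(
  translation=[
    [0.001, 0, 0.015],
    [0.002, 0, 0.03],
    [0.004, 0, 0.05],
    [0.005, 0, 0.07],
    [0.006, 0, 0.09],
    [0.007, 0.001, 0.105],
    [0.008, 0.001, 0.115],
    [0.009, 0.0015, 0.123],
    [0.009, 0.0015, 0.123],
    [0.009, 0.0015, 0.123],
  ],
  dr=[
    [0, 0, -10],
    [0, 0, -20],
    [0, 0, -30],
    [0, 0, -40],
    [0, 0, -50],
    [0, 0, -60],
    [0, 0, -70],
    [0, 0, -76.6],
    [0, 0, -76.6],
    [0, 0, -76.6],
  ],
  jaw=[0.05, 0.05, 0.05, 0.05, 0.05, 0.05, 0.05, 0.05, 0.05, 0.05],
  force=60,
)

```text
time_s: 2.92
position: [0.5718, -0.1604, 0.1309]
eef_rot: [-3.142, 0.001, 2.907]
ft_force: [-0.9, -0.6, 0.2]
width: 0.583
grip_force: 0.0
```

```bash
python3 - <<'E'
from h import *
import pickle
s=manip.sense();m=manip.camera_model("wrist");f=manip.grab_frame("wrist")
pickle.dump((m,f),open("w3.pkl","wb"));cv2.imwrite("pics/w3.png",cv2.resize(f,(800,600),interpolation=cv2.INTER_CUBIC)[:,:,::-1])
print(s["position"],s["eef_rot"],s["width"],s["ft_force"],s["joint_positions"])
E
```

```text
[ 0.57177741 -0.16039071  0.13087968] [-3.14154405e+00  7.48241672e-04  2.90655131e+00] 0.5832972832230743 [-0.94833173 -0.56920496  0.2096518 ] [-3.30781425e-01  8.41262251e-02  1.45452983e+00  2.31551137e-05
  1.60218714e+00 -1.66653565e+00]
```

View pics/w3.png

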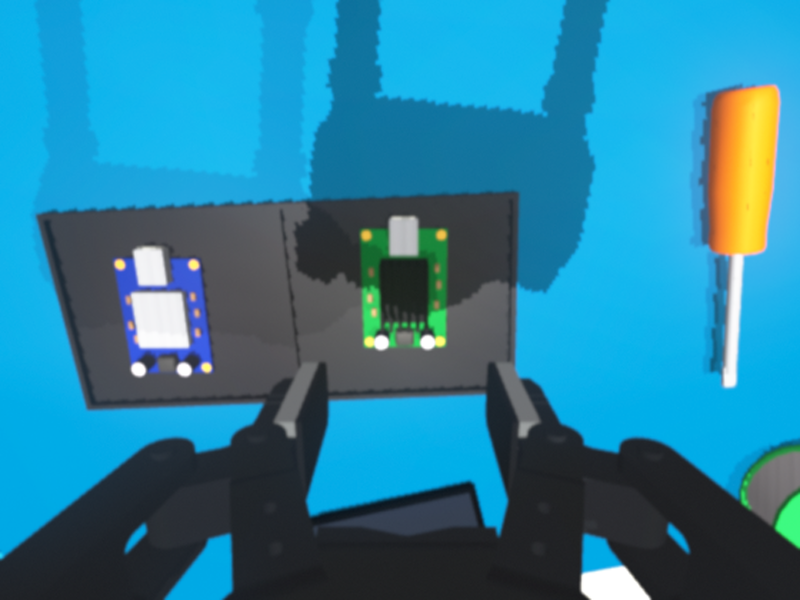

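The green board is centred with its USB socket up at (403,235) and gold holes at (366,235), (442,235), (370,342) and (440,342), parallel to the image. The fingers straddle it at (305,400) and (510,400).

```bash
python3 - <<'E'
from fit import *
m,f=pickle.load(open("w3.pkl","rb"))
g=[(366,235),(442,235),(370,342),(440,342)]   # image: left=-y? compute
gold=lambda a:np.clip(a[:,:,0]-a[:,:,1]*.75-a[:,:,2]*.4,0,None)
pp=np.array(g)*.7; pp[:2]=refine(f,g,gold,4)[:2]; print(pp/.7)
Q=np.array([onz(m,p,.0054)[:2] for p in pp]);print(Q)
print(rigid(np.array([(-29,-19),(-29,19),(29,-19),(29,19)])/1e3,Q))
E
```

```text
[[365.588  234.6826]
 [440.7963 234.2344]
 [370.     342.    ]
 [440.     342.    ]]
[[ 0.5382 -0.1729]
 [ 0.5468 -0.1361]
 [ 0.595  -0.1855]
 [ 0.6037 -0.149 ]]
(array([ 0.5709, -0.1609]), np.float64(-12.809587375564346), array([0.2288, 0.2089, 0.3209, 0.3578]))
```

Emit:
move_arm(
  translation=[
    [0, 0, 0.04],
    [0, 0, 0.07],
    [0, 0, 0.085],
    [0, 0, 0.093],
    [0, 0, 0.099],
    [0, 0, 0.099],
    [0, 0, 0.099],
  ],
  dr=[
    [0, 0, 0],
    [0, 0, 0],
    [0, 0, 0],
    [0, 0, 0],
    [0, 0, 0],
    [0, 0, 0],
    [0, 0, 0],
  ],
  jaw=[0.05, 0.05, 0.05, 0.05, 0.05, 0.05, 0.05],
)

```text
time_s: 3.85
position: [0.572, -0.1612, 0.0323]
eef_rot: [-3.141, 0.002, 2.908]
ft_force: [0.3, -0.3, -0.2]
width: 0.585
grip_force: 0.0
```

Emit:
move_arm(
  translation=[
    [0, 0, 0],
    [0, 0, 0],
    [0, 0, 0],
    [0, 0, 0],
    [0, 0, 0],
    [0, 0, 0],
    [0, 0, 0],
    [0, 0, 0],
  ],
  dr=[
    [0, 0, 0],
    [0, 0, 0],
    [0, 0, 0],
    [0, 0, 0],
    [0, 0, 0],
    [0, 0, 0],
    [0, 0, 0],
    [0, 0, 0],
  ],
  jaw=[0.04, 0.03, 0.024, 0.018, 0.018, 0.018, 0.018, 0.018],
  force=60,
)

```text
time_s: 4.85
position: [0.5717, -0.1611, 0.0318]
eef_rot: [-3.141, 0.001, 2.908]
ft_force: [-1.0, -0.9, 5.7]
width: 0.263
grip_force: 60.9
```

Gripped on the heat sink with 61 N. Lifting.

Emit:
move_arm(
  translation=[
    [0, 0, -0.01],
    [0, 0, -0.03],
    [0, 0, -0.06],
    [0, 0, -0.09],
    [0, 0, -0.12],
    [0, 0, -0.12],
  ],
  dr=[
    [0, 0, 0],
    [0, 0, 0],
    [0, 0, 0],
    [0, 0, 0],
    [0, 0, 0],
    [0, 0, 0],
  ],
  jaw=[0.018, 0.018, 0.018, 0.018, 0.018, 0.018],
)

```text
time_s: 5.6
position: [0.5731, -0.1614, 0.1556]
eef_rot: [-3.141, 0.007, 2.908]
ft_force: [1.0, 0.0, -0.9]
width: 0.261
grip_force: 60.2
```

```bash
python3 - <<'E'
from h import *
import pickle
s=manip.sense();m=manip.camera_model("wrist");f=manip.grab_frame("wrist")
pickle.dump((m,f,s),open("w4.pkl","wb"));cv2.imwrite("pics/w4.png",cv2.resize(f,(800,600),interpolation=cv2.INTER_CUBIC)[:,:,::-1])
print(s["position"],s["eef_rot"],s["width"],s["ft_force"],s["joint_positions"],s["grip_force"])
E
```

```text
[ 0.57305683 -0.16143673  0.15564081] [-3.14102025  0.00708785  2.90782934] 0.26125583319549667 [ 0.97097632  0.04632538 -0.94934634] [-3.31800858e-01  7.49412193e-02  1.42022075e+00  1.24392277e-04
  1.63932084e+00 -1.66882289e+00] 60.21934747695923
```

View pics/w4.png

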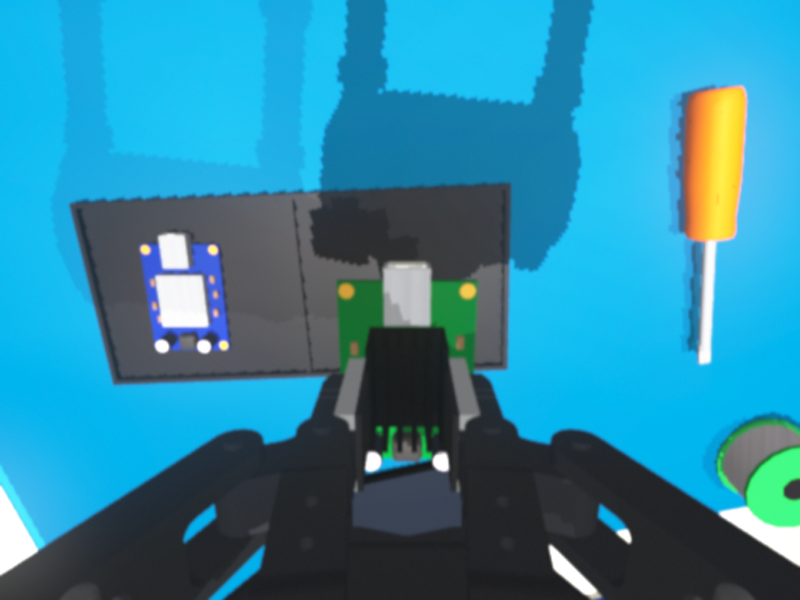

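The board is held square, with its holes at (346,291) and (468,291) and its socket at (407,265). Computing its place in the tool and the move to the jig.

```bash
python3 - <<'E'
from fit import *
from scipy.spatial.transform import Rotation as Ro
m,f,s=pickle.load(open("w4.pkl","rb"))
gold=lambda a:np.clip(a[:,:,0]-a[:,:,1]*.75-a[:,:,2]*.4,0,None)
px=refine(f,[(346,291),(468,291)],gold,6);print(px/.7)
R=Ro.from_euler('xyz',s["eef_rot"]).as_matrix();T=s["position"]
for zt in(.024,.026,.028):  # PCB top below TCP along tool z
    H=[]
    for p in px:
        o,d=ray(m,p);o=R.T@(o-T);d=R.T@d;H.append(o+d*(zt-o[2])/d[2])
    H=np.array(H);print(zt,H.tolist(),"sep",np.linalg.norm(H[0]-H[1]),"ctr x",H[:,0].mean()-.029,"y",H[:,1].mean(),"ang",np.degrees(np.arctan2(H[1,0]-H[0,0],H[1,1]-H[0,1])))
s=manip.sense();print(s["position"],s["eef_rot"],s["ft_force"])
E
```

```text
[[345.531  290.4231]
 [467.2394 290.4044]]
0.024 [[0.030822003315838627, -0.018061596485797884, 0.023999999999999994], [0.030832426258150428, 0.01891480722293319, 0.023999999999999994]] sep 0.03697640517774528 ctr x 0.0018272147869945257 y 0.00042660536856765387 ang 0.016150586018633166
0.026 [[0.030226892883156928, -0.018319889202285985, 0.025999999999999995], [0.030237461933491867, 0.01917484695874128, 0.025999999999999995]] sep 0.037494737650634 ctr x 0.001232177408324396 y 0.0004274788782276471 ang 0.016150586018634703
0.028 [[0.029631782450475222, -0.01857818191877409, 0.027999999999999997], [0.029642497608833307, 0.019434886694549368, 0.027999999999999997]] sep 0.03801307012352272 ctr x 0.000637140029654263 y 0.0004283523878876386 ang 0.016150586018646655
[ 0.5722 -0.1612  0.153 ] [-3.1414  0.0032  2.9078] [ 0.0498 -0.3033 -1.6699]
```

Emit:
move_arm(
  translation=[
    [0.01, 0.03, 0],
    [0.025, 0.08, 0],
    [0.042, 0.13, 0],
    [0.058, 0.18, 0],
    [0.075, 0.23, 0],
    [0.09, 0.275, 0],
    [0.0975, 0.3, 0],
    [0.1004, 0.3083, 0],
    [0.1004, 0.3083, 0],
    [0.1004, 0.3083, 0],
    [0.1004, 0.3083, 0],
  ],
  dr=[
    [0, 0, 0],
    [0, 0, 0],
    [0, 0, 0],
    [0, 0, 0],
    [0, 0, 0],
    [0, 0, 0],
    [0, 0, 0],
    [0, 0, 0],
    [0, 0, 0],
    [0, 0, 0],
    [0, 0, 0],
  ],
  jaw=[0.018, 0.018, 0.018, 0.018, 0.018, 0.018, 0.018, 0.018, 0.018, 0.018, 0.018],
)

```text
time_s: 7.02
position: [0.5455, 0.1611, 0.1512]
eef_rot: [-3.141, 0.0, 2.906]
ft_force: [1.1, 0.6, -1.3]
width: 0.265
grip_force: 60.2
```

```bash
python3 - <<'E'
from h import *
import pickle
s=manip.sense();m=manip.camera_model("wrist");f=manip.grab_frame("wrist")
pickle.dump((m,f,s),open("w5.pkl","wb"));cv2.imwrite("pics/w5.png",cv2.resize(f,(800,600),interpolation=cv2.INTER_CUBIC)[:,:,::-1])
print(s["position"],s["eef_rot"],s["ft_force"])
E
```

```text
[0.54551595 0.16107843 0.15122769] [-3.14135171e+00  6.68746511e-05  2.90617105e+00] [ 1.09022899  0.6238344  -1.25522724]
```

View pics/w5.png

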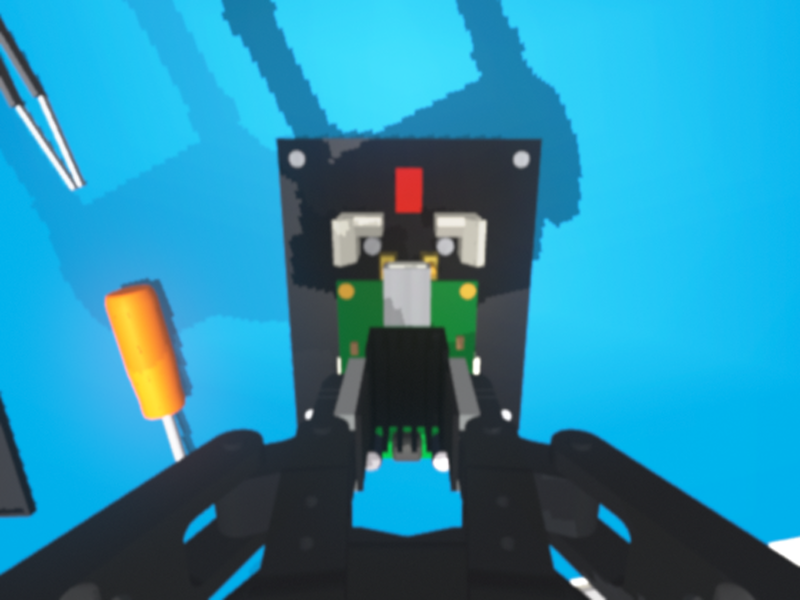

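The held board is over the nest, USB socket towards the red mark at (408,190). Plate screws are at (297,159) and (521,159), and the front stops at (372,246) and (445,246). I'll compute the offset of the board from the jig in this one picture.

```bash
python3 - <<'E'
from fit import *
from scipy.spatial.transform import Rotation as Ro
m,f,s=pickle.load(open("w5.pkl","rb"))
gold=lambda a:np.clip(a[:,:,0]-a[:,:,1]*.75-a[:,:,2]*.4,0,None)
grey=lambda a:np.where((a.max(2)-a.min(2)<40),np.clip(a.mean(2)-95,0,None),0)
R=Ro.from_euler('xyz',s["eef_rot"]).as_matrix();T=s["position"]
def tool(px,zt):
    H=[]
    for p in px:
        o,d=ray(m,p);o=R.T@(o-T);d=R.T@d;H.append(o+d*(zt-o[2])/d[2])
    H=np.array(H);return H[:,0].mean(),H[:,1].mean(),"sep",np.linalg.norm(H[0]-H[1]),"ang",np.degrees(np.arctan2(H[1,0]-H[0,0],H[1,1]-H[0,1]))
b=refine(f,[(346,291),(468,291)],gold,6);j=refine(f,[(297,159),(521,159)],grey,6);st=refine(f,[(372,246),(445,246)],grey,6)
print(b/.7,j/.7,st/.7)
B=tool(b,.0265);J=tool(j,T[2]-.041);S=tool(st,T[2]-.048)
print("board c",B[0]-.029,B);print("jig c",J[0]-.0656,J);print("stop c",S[0]-.027,S)
E
```

```text
[[345.5445 290.4534]
 [467.2738 290.433 ]] [[296.3074 158.2601]
 [520.7606 158.7253]] [[371.776  245.0792]
 [444.8269 245.3439]]
board c 0.001072081639640756 (np.float64(0.030072081639640758), np.float64(0.0004510438793485297), 'sep', np.float64(0.037627146045130025), 'ang', np.float64(0.017128241072795265))
jig c 0.0016097221143937107 (np.float64(0.06720972211439372), np.float64(0.001448098013986824), 'sep', np.float64(0.10116704016464569), 'ang', np.float64(-0.10089572918340173))
stop c 0.0019354076222435797 (np.float64(0.02893540762224358), np.float64(0.0013574224578089865), 'sep', np.float64(0.03357972666540536), 'ang', np.float64(-0.20127039673291672))
```

Emit:
move_arm(
  translation=[
    [0.0009, 0.0009, 0.005],
    [0.0009, 0.0009, 0.02],
    [0.0009, 0.0009, 0.035],
    [0.0009, 0.0009, 0.047],
    [0.0009, 0.0009, 0.055],
    [0.0009, 0.0009, 0.06],
    [0.0009, 0.0009, 0.064],
    [0.0009, 0.0009, 0.064],
    [0.0009, 0.0009, 0.064],
  ],
  dr=[
    [0, 0, 0],
    [0, 0, 0],
    [0, 0, 0],
    [0, 0, 0],
    [0, 0, 0],
    [0, 0, 0],
    [0, 0, 0],
    [0, 0, 0],
    [0, 0, 0],
  ],
  jaw=[0.018, 0.018, 0.018, 0.018, 0.018, 0.018, 0.018, 0.018, 0.018],
)

```text
time_s: 8.2
position: [0.5449, 0.1633, 0.0877]
eef_rot: [3.141, 0.001, 2.908]
ft_force: [-0.3, 0.5, -1.8]
width: 0.262
grip_force: 60.2
```

Emit:
move_arm(
  translation=[
    [0, 0, 0.001],
    [0, 0, 0.002],
    [0, 0, 0.003],
    [0, 0, 0.004],
    [0, 0, 0.005],
    [0, 0, 0.006],
    [0, 0, 0.006],
    [0, 0, 0.006],
  ],
  dr=[
    [0, 0, 0],
    [0, 0, 0],
    [0, 0, 0],
    [0, 0, 0],
    [0, 0, 0],
    [0, 0, 0],
    [0, 0, 0],
    [0, 0, 0],
  ],
  jaw=[0.018, 0.018, 0.018, 0.018, 0.018, 0.018, 0.018, 0.018],
)

```text
time_s: 9.2
position: [0.5447, 0.1633, 0.0818]
eef_rot: [3.141, 0.0, 2.908]
ft_force: [-2.5, -0.9, 5.8]
width: 0.263
grip_force: 60.9
```

```bash
python3 - <<'E'
from h import *
import pickle
s=manip.sense();m=manip.camera_model("wrist");f=manip.grab_frame("wrist")
pickle.dump((m,f,s),open("w6.pkl","wb"));cv2.imwrite("pics/w6.png",cv2.resize(f,(800,600),interpolation=cv2.INTER_CUBIC)[:,:,::-1])
print(s["position"],s["eef_rot"],s["ft_force"],s["wrist_torque"])
E
```

```text
[0.54467405 0.16328149 0.0818497 ] [3.14142268e+00 3.51603592e-04 2.90776371e+00] [-2.4604611  -0.89560345  5.81511612] [-0.17894468  0.46161433 -0.02209267]
```

View pics/w6.png

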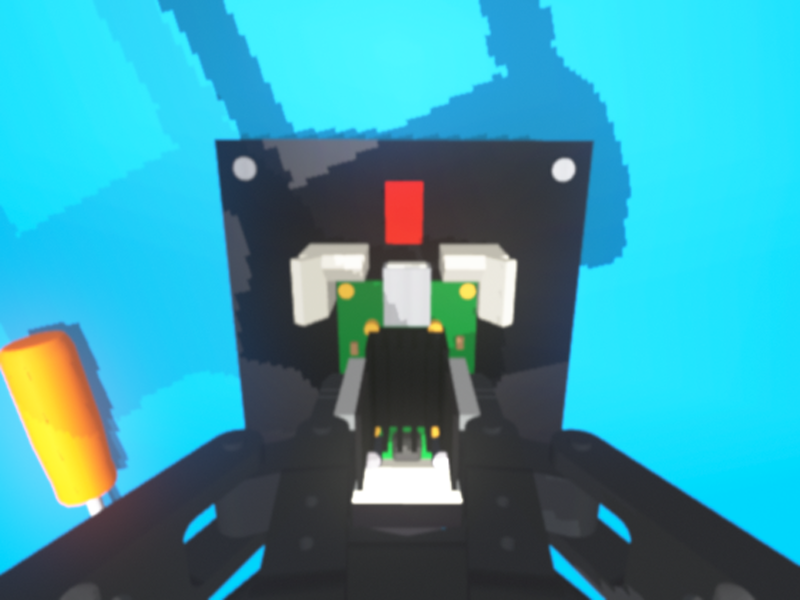

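The board is in the nest between the white guides (inner edges about 328 and 481, PCB 337–476), with its USB socket in the gap at (407,290). The force of about 6–7 N means the probes are touching. Checking the lateral offset before pressing.

```bash
python3 - <<'E'
from fit import *
from scipy.spatial.transform import Rotation as Ro
m,f,s=pickle.load(open("w6.pkl","rb"))
gold=lambda a:np.clip(a[:,:,0]-a[:,:,1]*.75-a[:,:,2]*.4,0,None)
grey=lambda a:np.where((a.max(2)-a.min(2)<40),np.clip(a.mean(2)-95,0,None),0)
R=Ro.from_euler('xyz',s["eef_rot"]).as_matrix();T=s["position"]
def tool(px,zt):
    H=[]
    for p in px:
        o,d=ray(m,p);o=R.T@(o-T);d=R.T@d;H.append(o+d*(zt-o[2])/d[2])
    H=np.array(H);return H[:,0].mean(),H[:,1].mean(),"sep",np.linalg.norm(H[0]-H[1]),"ang",np.degrees(np.arctan2(H[1,0]-H[0,0],H[1,1]-H[0,1]))
b=refine(f,[(346,291),(468,291)],gold,6);j=refine(f,[(245,168),(564,170)],grey,10)
print(b/.7,j/.7)
print("board",tool(b,.0265),tool(b,.028));J=tool(j,T[2]-.041);print("jig c",J[0]-.0656,J)
E
```

```text
[[345.4192 290.3612]
 [467.2952 290.3774]] [[243.9379 167.7985]
 [563.0212 169.136 ]]
board (np.float64(0.03008801916133645), np.float64(0.0004161042643299872), 'sep', np.float64(0.03766871780608308), 'ang', np.float64(-0.001490477342467558)) (np.float64(0.02964194039921425), np.float64(0.00041667882005039236), 'sep', np.float64(0.03805798832803526), 'ang', np.float64(-0.0014904773424652034))
jig c 0.0003935195969087951 (np.float64(0.0659935195969088), np.float64(-0.00047141906823568516), 'sep', np.float64(0.10079320756749528), 'ang', np.float64(-0.2211190878287002))
```

Emit:
move_arm(
  translation=[
    [0, 0, -0.002],
    [-0.0004, -0.0007, -0.002],
    [-0.0004, -0.0007, -0.002],
    [-0.0004, -0.0007, -0.001],
    [-0.0004, -0.0007, 0],
    [-0.0004, -0.0007, 0.001],
    [-0.0004, -0.0007, 0.002],
    [-0.0004, -0.0007, 0.003],
    [-0.0004, -0.0007, 0.0035],
    [-0.0004, -0.0007, 0.004],
    [-0.0004, -0.0007, 0.004],
    [-0.0004, -0.0007, 0.004],
  ],
  dr=[
    [0, 0, 0],
    [0, 0, 0],
    [0, 0, 0],
    [0, 0, 0],
    [0, 0, 0],
    [0, 0, 0],
    [0, 0, 0],
    [0, 0, 0],
    [0, 0, 0],
    [0, 0, 0],
    [0, 0, 0],
    [0, 0, 0],
  ],
  jaw=[0.018, 0.018, 0.018, 0.018, 0.018, 0.018, 0.018, 0.018, 0.018, 0.018, 0.018, 0.018],
)

```text
time_s: 10.75
position: [0.5449, 0.1624, 0.0783]
eef_rot: [3.141, 0.001, 2.908]
ft_force: [-2.9, -0.4, 6.5]
width: 0.262
grip_force: 61.1
```

```bash
python3 - <<'E'
from h import *
for i in range(1):
    s=manip.sense();print(s["position"],s["eef_rot"],s["ft_force"],s["wrist_torque"])
E
```

```text
[0.54491354 0.1624491  0.07829145] [3.14145558e+00 5.37932452e-04 2.90770204e+00] [-2.91495203 -0.44220481  6.53118094] [-0.20682796  0.60723314  0.05536549]
```

Force follows the springs (about 8 N, roughly 1.8 mm to go). Creeping on.

Emit:
move_arm(
  translation=[
    [0, 0, 0.0004],
    [0, 0, 0.0008],
    [0, 0, 0.0012],
    [0, 0, 0.0015],
    [0, 0, 0.0015],
    [0, 0, 0.0015],
  ],
  dr=[
    [0, 0, 0],
    [0, 0, 0],
    [0, 0, 0],
    [0, 0, 0],
    [0, 0, 0],
    [0, 0, 0],
  ],
  jaw=[0.018, 0.018, 0.018, 0.018, 0.018, 0.018],
)

```text
time_s: 11.5
position: [0.5449, 0.1624, 0.077]
eef_rot: [3.141, 0.001, 2.908]
ft_force: [-3.5, -1.7, 8.1]
width: 0.263
grip_force: 61.1
```

Emit:
move_arm(
  translation=[
    [0, 0, 0.0002],
    [0, 0, 0.0004],
    [0, 0, 0.0004],
    [0, 0, 0.0004],
  ],
  dr=[
    [0, 0, 0],
    [0, 0, 0],
    [0, 0, 0],
    [0, 0, 0],
  ],
  jaw=[0.018, 0.018, 0.018, 0.018],
)

```text
time_s: 12.0
position: [0.5449, 0.1624, 0.0768]
eef_rot: [3.141, 0.001, 2.908]
ft_force: [-3.7, -1.7, 8.9]
width: 0.262
grip_force: 61.4
```

Emit:
move_arm(
  translation=[
    [0, 0, 0.0002],
    [0, 0, 0.0004],
    [0, 0, 0.0004],
    [0, 0, 0.0004],
  ],
  dr=[
    [0, 0, 0],
    [0, 0, 0],
    [0, 0, 0],
    [0, 0, 0],
  ],
  jaw=[0.018, 0.018, 0.018, 0.018],
)

```text
time_s: 12.5
position: [0.5449, 0.1625, 0.0767]
eef_rot: [3.141, 0.001, 2.908]
ft_force: [-5.5, -1.6, 10.2]
width: 0.256
grip_force: 61.6
```

Emit:
move_arm(
  translation=[
    [0, 0, 0.0002],
    [0, 0, 0.0004],
    [0, 0, 0.0004],
    [0, 0, 0.0004],
  ],
  dr=[
    [0, 0, 0],
    [0, 0, 0],
    [0, 0, 0],
    [0, 0, 0],
  ],
  jaw=[0.018, 0.018, 0.018, 0.018],
)

```text
time_s: 13.0
position: [0.5449, 0.1624, 0.0767]
eef_rot: [3.141, 0.001, 2.908]
ft_force: [-5.4, -2.3, 11.6]
width: 0.263
grip_force: 61.8
```

z has stalled at 0.0767 while the force rises, so the stops are carrying it. Raising the push.

Emit:
move_arm(
  translation=[
    [0, 0, 0.0003],
    [0, 0, 0.0006],
    [0, 0, 0.0009],
    [0, 0, 0.0012],
    [0, 0, 0.0012],
    [0, 0, 0.0012],
  ],
  dr=[
    [0, 0, 0],
    [0, 0, 0],
    [0, 0, 0],
    [0, 0, 0],
    [0, 0, 0],
    [0, 0, 0],
  ],
  jaw=[0.018, 0.018, 0.018, 0.018, 0.018, 0.018],
)

```text
time_s: 13.75
position: [0.545, 0.1625, 0.0767]
eef_rot: [3.141, 0.001, 2.908]
ft_force: [-8.7, -2.5, 16.3]
width: 0.262
grip_force: 62.5
```

```bash
python3 - <<'E'
from fit import *
from scipy.spatial.transform import Rotation as Ro
s=manip.sense();m=manip.camera_model("wrist");f=manip.grab_frame("wrist");g=manip.grab_frame("side")
print(s["position"],s["eef_rot"],s["ft_force"],s["wrist_torque"])
c=np.hstack([cv2.resize(f,(533,400)),cv2.resize(g[170:240,240:287],(267,400),interpolation=cv2.INTER_CUBIC)])
cv2.imwrite("pics/w7.png",c[:,:,::-1])
gold=lambda a:np.clip(a[:,:,0]-a[:,:,1]*.75-a[:,:,2]*.4,0,None)
b=refine(f,[(346,291),(468,291)],gold,6);print(b/.7)
R=Ro.from_euler('xyz',s["eef_rot"]).as_matrix()
print([onz(m,p,.0504) for p in b])
E
```

```text
[0.545  0.1625 0.0767] [3.1411 0.0014 2.9078] [-8.7406 -2.5044 16.296 ] [-0.4843  1.5362  0.0029]
[[345.3253 290.5953]
 [467.3105 290.9838]]
[array([0.5115, 0.1515, 0.0504]), array([0.5203, 0.1881, 0.0504])]
```

View pics/w7.png

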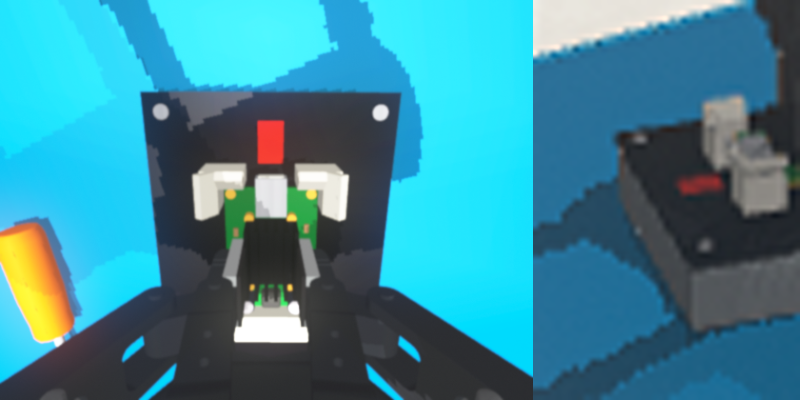

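The board sits home between the guides: holes level at (345,291) and (467,291), socket in the gap. The push is about 17 N and z holds at 0.0767. A sideways load of about 9 N has built up, so I'll relieve it gently.

Emit:
move_arm(
  translation=[
    [0.0003, 0, 0.0001],
    [0.0006, 0, 0.0002],
    [0.0006, 0, 0.0002],
    [0.0006, 0, 0.0002],
    [0.0006, 0, 0.0002],
  ],
  dr=[
    [0, 0, 0],
    [0, 0, 0],
    [0, 0, 0],
    [0, 0, 0],
    [0, 0, 0],
  ],
  jaw=[0.018, 0.018, 0.018, 0.018, 0.018],
)

```text
time_s: 14.48
position: [0.5449, 0.1625, 0.0767]
eef_rot: [3.141, 0.003, 2.908]
ft_force: [-6.5, -2.8, 16.7]
width: 0.261
grip_force: 62.4
```

Emit:
move_arm(
  translation=[
    [0, 0, 0],
    [0, 0, 0],
    [0, 0, 0],
    [0, 0, 0],
    [0, 0, 0],
    [0, 0, 0],
  ],
  dr=[
    [0, 0, 0],
    [0, 0, 0],
    [0, 0, 0],
    [0, 0, 0],
    [0, 0, 0],
    [0, 0, 0],
  ],
  jaw=[0.018, 0.018, 0.018, 0.018, 0.018, 0.018],
)

```text
time_s: 15.22
position: [0.5449, 0.1625, 0.0767]
eef_rot: [3.141, 0.003, 2.908]
ft_force: [-6.8, -3.4, 16.0]
width: 0.261
grip_force: 62.4
```

Steady at about 16–17 N on the stops. Handing in.

```bash
python3 -c "
from bench import manip
print(manip.job_done())"
```

```text
the job is handed in; nothing more can be done
None
```

I laid the green board in the jig's nest with its USB socket towards the red mark, pressed it down slowly onto the stops, and handed in at about 15 s, still gripping it and pushing down with about 16 N. A sideways load of about 7 N remained.

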